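Park the tube rotator for loading

TASK

Park the tube rotator for loading: stroke its black rubber drum round with a fingertip until the yellow mark (the one empty tube place, hidden in the trough at first) stands still at the top under the red pointer, then press the red locking knob all the way down so that its pin enters the drum's notch and stays there. Press gently, never force the pin, and leave the other things on the bench where they are.

Things in the scene. Friction and masses are not known exactly. Their poses are not given: they have to be found in the camera images.
- rotator: the tube rotator, fixed to the bench: white and grey machine 184 mm deep (x), 214 mm wide (y), 236 mm high with the knob up. Origin on the bench under the drum; its own -x is the front with panel and clear guard, y its left, z up. The white panel hides the lower half of the drum
- drum (a joint): angle of the drum on its level axle (along the rotator's x), rad: 0 (or any whole turn) = mark at the top; grows as the top of the drum moves to the rotator's own -y. Turns without end, almost free (0.01 N m of friction, 0.4 to 0.85 kg): a fingertip that leans on the rubber with 5 to 10 N carries it along; it stays where it is left at rest, and coasts on when flicked
- axle (a point): point on the drum's axle under the middle of the rubber band, 115 mm above the bench; its axes are the rotator's (x along the axle)
- rim_top (a point): highest point of the drum at the middle (seen along the axle) of its black rubber grip band, 200 mm above the bench; fixed to the rotator. The band is 58 mm wide, 85 mm in radius; only its upper half is open to touch, some 75 degrees either side of the top. The guard before it and the bridge behind leave nothing to grasp
- mark (a point): middle of the notch (17 mm wide, 15 mm deep) in the steel index ring at the drum's rear, in line with the yellow stripe across the rubber band and the yellow-ringed empty tube place on the drum's face; 85 mm from the axle
- pointer (a point): where the mark must come to rest: top of the steel ring, right under the locking pin and the red pointer, 200 mm above the bench, 47 mm behind (+x of the rotator) rim_top
- lock_pin (a joint): travel of the locking pin, m: 0 = up, 0.012 = fully down. It moves with 2.5 N of friction and stays where it is left. The round-ended steel pin (10 mm across) meets the ring after 3 mm, and goes on only if the notch is under it (mark within some 4 mm of the pointer); else it stops hard
- lock_knob (a point): middle of the top of the red locking knob (21 mm across), on the pin, above the aluminium bridge and 47 mm behind rim_top; 236 mm above the bench when up, 224 mm when down; pressed straight down
- jar_white_cap: dark jar with white cap, 62 mm across, 105 mm high; origin under its middle; a bystander
- clear_box: open clear box 100 x 130 x 48 mm with two orange-capped tubes in it; origin under its middle; a bystander
- lab_timer: white timer 68 x 62 x 17 mm; origin under its middle; a bystander
- marker_red: red marker pen with black cap, 138 mm long, 12 mm thick; origin under its middle; a bystander

How it is judged:
By the outcome, as a careful person would: the job done as asked, in the order asked, and still so for the second after the job is handed in, with the robot touching nothing.
It also fails if it takes over 54 s, if anything falls off the work surface, if the arm or the gripper's body presses on something with over 40 N, if the wrist force passes 120 N, or if a joint passes its speed limit or range.

ROBOT

A 6-joint arm with a two-finger parallel gripper is mounted at the origin on the work surface; the furniture and walls round the work are solid. World frame = base frame: x ahead of the robot, y to its left, z up, the work surface at z = 0. Lengths are in m, angles in rad, forces in N, time in s.
With the tool pointing down it reaches from about 0.4 to 0.825 m from the base axis. Payload 7 kg.
Tool frame: the origin (TCP) lies on the centre line of the jaws, within the pads' length; the fingertips stand tip_reach ahead of it and the grasp point (between the pads) is the TCP (tip_reach is the distance from the TCP to the fingertips, in m); z points along the fingers, y is the line along which they close (so a half turn about z gives the same grasp; the last joint's range is limited). The gripper opens to 88 mm and grips with 3 to 60 N. Pads are 19 mm wide; open, the fingers measure 130 mm over their backs; the gripper's body (78 mm by 193 mm) begins 47 mm behind the grasp point.
Start: joints at [-0.984, 0.359, 0.012, 0, -1.224, -0.288], TCP at [0.199, -0.645, 0.246] pointing down, gripper open.
Joint ranges: [-3.07, 3.07], [-1.43, 2.12], [-1.02, 1.25], [-3.03, 1.67], [-3.05, -0], [-3.03, 3.03]. Speed limits (rad/s): [2.39, 2.39, 3.01, 3.14, 3.14, 3.14].

INTERFACE

Orientations are given as [roll, pitch, yaw] about the fixed x, y, z axes, in that order (R = Rz(yaw) Ry(pitch) Rx(roll)).
In Python, from station import get_state, grab_frame, calibration, job_done, find_in, mark_of, tip_reach gives the robot as it stands.
- The arm moves only by the shell command python3 -m handwheel 'ROWS' [OPENING] [FORCE]. ROWS is JSON, a list of rows, each an object with "delta_pos": the shift along the world's x, y, z in units of 30 mm (1.0 is 30 mm), a list of three; "dr": the turn, a rotation vector about the world's x, y, z in degrees, a list of three. In form: [{"delta_pos": [tx, ty, tz], "dr": [rx, ry, rz]}, ...]. A call has 1 to 10 rows; each row shifts and turns the commanded pose from where the row before left it; what a row does not reach is not made up. A row lasts 1/10 s, in which the tool goes at most 50 mm and 8.59 degrees, less where a joint would pass 70% of its speed; a pose out of reach is approached as far as the arm can. A call is refused whole if a number of a shift passes 1 or a number of a turn 8.59, either way. A call with a gripper value outside its range is refused whole. OPENING is the closure, from -1 (fully open) to 1 (shut), set as the call begins (- or left out, the last holds). The fingers move at their own pace and stop on an object; FORCE is the grip in N (left out, the last holds). Time passes only in rows, so rows that do not move let the fingers close. It gives the time, the measured TCP pose, the force, the opening and the grip force at its end, in the units of the state.
- get_state(): the state, without advancing time (a new reading comes with each control period).
- grab_frame(name): name is "scene" or "side" or "wrist"; returns the picture (400x640x3 uint8, red, green, blue); there is no depth.
- calibration(name): a dict with "fx", "fy", "cx", "cy" (pixels), "k1" (the pictures are not rectified: a ray, as slopes to the right and down, at radius r is drawn at 1 + k1 r^2 times it, then the intrinsics apply), "extrinsics" (4x4, takes a point from world to camera coordinates). Camera axes: x right, y down, z forward; pixel columns grow to the right and rows downward; lengths in m; the calibration is good to about 2 mm. A picture is of the moment at which its call begins: read the wrist's pose just before it. calibration takes no time and is no camera call; for the wrist camera it gives the pose at the moment of the call.
- job_done(): hands the job in; it is judged then, once.
Trained networks look in the newest picture that a camera, given by its name, has taken for a name from the list of things; names that differ only in an ending like _2 or _b are one class to them, and where a whole thing is asked for, a point or a joint stands for the part that bears it (a point fixed in the world has none). Each returns a list of dicts, best first, with "conf" (0 to 1); they miss things now and then, are a little off and sometimes report something else, mostly with a low value. They report only what shows in the picture. A call takes as long as a camera call.
- find_in(camera, query): "location" ([column, row] in pixels, amid what is visible of it).
- mark_of(camera, query): "location" ([column, row] in pixels: a listed point, or the origin of a listed thing).
The state is a dict: "t": time; "q": joint angles; "qd": joint speeds; "joint_efforts": joint torques, N m; "eef_pos": TCP position; "ee_rot": TCP orientation; "force": force on the tool from outside, world axes, zero at the start; "moment": the same for the moment, N m; "width": finger opening in m; "gripper_force": force on a finger pad.
Only numpy, scipy, OpenCV 4.12 (cv2) and the standard library are available. Lean on these libraries where they do the work, as an engineer would, in place of code of your own. Each camera call takes 0.05 s, during which the arm holds its last target. There are 200 camera calls.

## Working session

There is one attempt and no reset: what is moved stays moved. The work goes in short steps, Python scripts to look and compute and a shell command to move; the robot and the scene stay as the last step left them, time stands still between calls to the robot, and variables do not carry over. Pictures are saved under pics/ and viewed, at most 10 in all, crops included, and the job is handed in when it is done.

```bash
mkdir -p pics
cat > h.py <<'E'
import numpy as np, cv2, json
from scipy.optimize import least_squares
from station import *
def ray(cal,px):
    u=np.array([(px[0]-cal['cx'])/cal['fx'],(px[1]-cal['cy'])/cal['fy']])
    s=u.copy()
    for _ in range(20): s=u/(1+cal['k1']*(s@s))
    E=np.array(cal['extrinsics']);R,t=E[:3,:3],E[:3,3]
    d=R.T@np.array([s[0],s[1],1]); return -R.T@t,d/np.linalg.norm(d)
def at_z(cal,px,z):
    o,d=ray(cal,px); return o+d*(z-o[2])/d[2]
def proj(cal,P):
    E=np.array(cal['extrinsics']);p=E[:3,:3]@np.array(P)+E[:3,3];s=p[:2]/p[2]
    s=s*(1+cal['k1']*(s@s));return np.array([cal['fx']*s[0]+cal['cx'],cal['fy']*s[1]+cal['cy']])
def tri(rs):
    A=sum(np.eye(3)-np.outer(d,d) for o,d in rs);b=sum((np.eye(3)-np.outer(d,d))@o for o,d in rs)
    return np.linalg.solve(A,b)
E
cat > /tmp/a.py <<'E'
import sys;sys.path.insert(0,'.')
from h import *
print(tip_reach, get_state())
ims=[]
for c in ['scene','side']:
    im=grab_frame(c); cv2.imwrite(f'pics/{c}0.png',im[:,:,::-1])
    cal=calibration(c)
    print(c,ray(cal,(320,200)))
    for n,z in [('rim_top',.2),('pointer',.2),('lock_knob',.236),('axle',.115),('rotator',0),('mark',.2),('jar_white_cap',0),('clear_box',0),('lab_timer',0),('marker_red',0)]:
        for r in mark_of(c,n)[:2]:
            print(n,np.round(r['location'],1),round(r['conf'],2),np.round(at_z(cal,r['location'],z),4))
E
python3 /tmp/a.py
```

```text
0.019 {'t': 0.0, 'q': array([-9.83889222e-01,  3.59400177e-01,  1.10507509e-02, -3.60901389e-04,
       -1.22412625e+00, -2.88133709e-01]), 'qd': array([ 0.00018302, -0.00046319,  0.0015958 ,  0.00126383, -0.0008954 ,
       -0.00072185]), 'joint_efforts': array([ 1.96751098e-03, -5.82718635e+01,  2.93060446e+01,  6.99743092e+00,
        6.93333917e-03, -1.54333497e-04]), 'eef_pos': array([ 0.19854314, -0.64464437,  0.24460862]), 'ee_rot': array([ 3.13988612e+00, -1.51973939e-04, -2.84294204e+00]), 'force': array([-0.64217442, -0.26428772, -0.39423281]), 'moment': array([ 0.02111762, -0.02228224,  0.03861443]), 'gripper_force': 0.0, 'width': 0.08741759215323172}
scene (array([-0.33433191,  0.76307532,  0.70869281]), array([ 0.5687671 , -0.68891592, -0.44933155]))
rim_top [271.6 202.7] 0.76 [0.4166 0.0876 0.2   ]
pointer [254.  206.2] 0.84 [0.4425 0.1364 0.2   ]
lock_knob [257.3 194.5] 0.48 [0.4369 0.1235 0.236 ]
axle [270.7 225.1] 0.79 [0.4303 0.0875 0.115 ]
rotator [272.3 258.6] 0.56 [0.4172 0.1053 0.    ]
rotator [346.8 231.5] 0.48 [ 0.3214 -0.1828  0.    ]
mark [263.2 248.1] 0.58 [0.2546 0.2739 0.2   ]
jar_white_cap [237.3 305.1] 0.84 [0.337  0.3181 0.    ]
clear_box [345.6 229.9] 0.54 [ 0.3315 -0.1893  0.    ]
side (array([-0.20774127, -1.07317768,  0.6449242 ]), array([ 0.46952648,  0.80176849, -0.3697461 ]))
rim_top [305. 172.] 0.83 [0.4324 0.1144 0.2   ]
rim_top [305.7 228.5] 0.73 [ 0.2419 -0.2441  0.2   ]
pointer [302.7 166.6] 0.91 [0.4518 0.166  0.2   ]
lock_knob [307.4 157.5] 0.39 [0.4554 0.1418 0.236 ]
axle [351.8 318.5] 0.19 [ 0.2161 -0.4768  0.115 ]
rotator [306.4 230.4] 0.9 [0.4391 0.1149 0.    ]
mark [323.  287.3] 0.26 [ 0.1536 -0.4724  0.2   ]
jar_white_cap [256.  213.3] 0.79 [0.3492 0.3195 0.    ]
clear_box [322.3 283.7] 0.9 [ 0.3231 -0.1866  0.    ]
lab_timer [428.  325.2] 0.72 [ 0.4459 -0.4511  0.    ]
marker_red [350.8 322.3] 0.55 [ 0.2982 -0.3582  0.    ]
```

View pics/scene0.png

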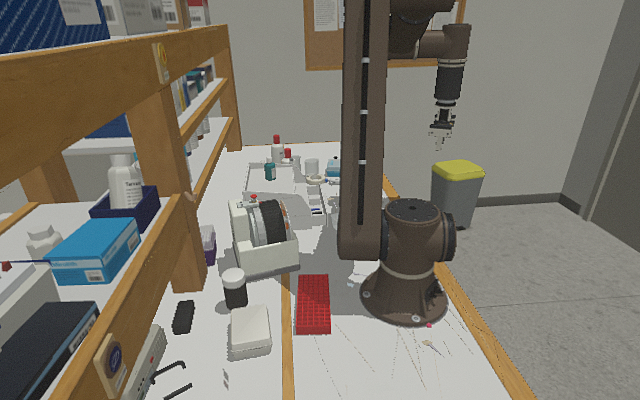

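View pics/side0.png

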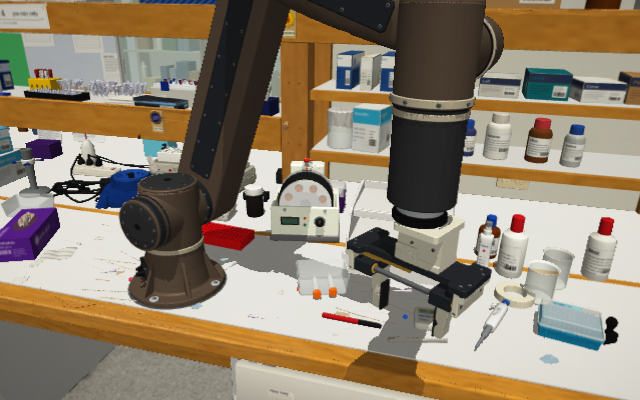

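Scene view: the rotator is at about (265,235), front towards the robot, with the red knob at (253,197). Side view: its face is at (306,195), knob (307,160), with clear space around and above the drum. The yellow mark can't be seen. I'll fit the pose next and start moving.

```bash
cat > /tmp/b.py <<'E'
import sys;sys.path.insert(0,'.')
from h import *
obs={'scene':[('rim_top',(271.6,202.7)),('pointer',(254,206.2)),('lock_knob',(257.3,194.5)),('axle',(270.7,225.1)),('rotator',(272.3,258.6))],
'side':[('rim_top',(305,172)),('pointer',(302.7,166.6)),('lock_knob',(307.4,157.5)),('rotator',(306.4,230.4))]}
L={'rim_top':(0,0,.2),'pointer':(.047,0,.2),'lock_knob':(.047,0,.236),'axle':(0,0,.115),'rotator':(0,0,0)}
C={c:calibration(c) for c in obs}
def W(p,n):
    l=L[n];c,s=np.cos(p[2]),np.sin(p[2]);o=p[3] if n=='rotator' else 0
    return [p[0]+c*(l[0]-o)-s*l[1],p[1]+s*(l[0]-o)+c*l[1],l[2]]
f=lambda p:np.concatenate([proj(C[c],W(p,n))-np.array(x) for c in obs for n,x in obs[c]]+[[0]])
r=least_squares(f,[.42,.1,1.1,0],loss='soft_l1',f_scale=1.5)
print(r.x,np.round(r.fun,1))
for n in L: print(n,np.round(W(r.x,n),4))
E
python3 /tmp/b.py
python3 -m handwheel '[{"delta_pos":[0.9,1,0.5],"dr":[0,0,5]},{"delta_pos":[0.9,1,0.5],"dr":[0,0,5]},{"delta_pos":[0.9,1,0.5],"dr":[0,0,5]},{"delta_pos":[0.9,1,0.5],"dr":[0,0,5]},{"delta_pos":[0.9,1,0.5],"dr":[0,0,5]},{"delta_pos":[0.9,1,0.2],"dr":[0,0,5]},{"delta_pos":[0.9,1,0],"dr":[0,0,5]},{"delta_pos":[0.9,1,0],"dr":[0,0,5]},{"delta_pos":[0.9,1,0],"dr":[0,0,5]},{"delta_pos":[0.9,1,0],"dr":[0,0,4]}]' 1 20
```

```text
[ 0.42153187  0.09082092  1.11536663 -0.01136921] [-1.9 -0.1  0.9 -0.4 -3.6  0.6  1.2  1.3 -1.1 -1.6  0.5  2.7  2.2  3.3
 -2.4  1.3 -1.4  2.4  0. ]
rim_top [0.4215 0.0908 0.2   ]
pointer [0.4422 0.133  0.2   ]
lock_knob [0.4422 0.133  0.236 ]
axle [0.4215 0.0908 0.115 ]
rotator [0.4265 0.101  0.    ]
t: 2.1
eef_pos: [0.4695, -0.3437, 0.3269]
ee_rot: [-3.141, 0.0, -1.984]
force: [0.6, -0.3, 1.2]
width: 0.0129
gripper_force: 0.0
```

```bash
python3 -m handwheel '[{"delta_pos":[-0.1,1,0]},{"delta_pos":[-0.1,1,0]},{"delta_pos":[-0.1,1,0]},{"delta_pos":[-0.1,1,0]},{"delta_pos":[-0.1,1,0]},{"delta_pos":[-0.1,1,0]},{"delta_pos":[-0.1,1,0]},{"delta_pos":[-0.1,1,0]},{"delta_pos":[-0.1,1,0]},{"delta_pos":[-0.1,1,0]}]' || python3 -m handwheel '[{"delta_pos":[-0.1,1,0],"dr":[0,0,0]},{"delta_pos":[-0.1,1,0],"dr":[0,0,0]},{"delta_pos":[-0.1,1,0],"dr":[0,0,0]},{"delta_pos":[-0.1,1,0],"dr":[0,0,0]},{"delta_pos":[-0.1,1,0],"dr":[0,0,0]},{"delta_pos":[-0.1,1,0],"dr":[0,0,0]},{"delta_pos":[-0.1,1,0],"dr":[0,0,0]},{"delta_pos":[-0.1,1,0],"dr":[0,0,0]},{"delta_pos":[-0.1,1,0],"dr":[0,0,0]},{"delta_pos":[-0.1,1,0],"dr":[0,0,0]}]'
cat > /tmp/c.py <<'E'
import sys;sys.path.insert(0,'.')
from h import *
im=grab_frame('wrist'); cv2.imwrite(f'pics/{sys.argv[1]}.png',im[:,:,::-1])
cal=calibration('wrist')
print('wrist',ray(cal,(320,200)))
for n,z in [('rim_top',.2),('pointer',.2),('lock_knob',.236),('axle',.115),('mark',.2)]:
    for r in mark_of('wrist',n)[:2]:
        print(n,np.round(r['location'],1),round(r['conf'],2),np.round(at_z(cal,r['location'],z),4))
s=get_state();print(s['t'],s['eef_pos'],s['ee_rot'])
E
python3 /tmp/c.py w1
```

```text
t: 3.1
eef_pos: [0.4383, -0.044, 0.3268]
ee_rot: [-3.141, 0.001, -1.988]
force: [-0.6, -0.1, -0.1]
width: 0.0003
gripper_force: 0.0
wrist (array([ 0.4102117 , -0.10466665,  0.46532082]), array([ 0.10083273,  0.23604596, -0.96649628]))
3.4 [ 0.43868973 -0.04542627  0.32664533] [-3.14143452e+00  9.37847408e-06 -1.98763509e+00]invalid input at $[0]: expected keys delta_pos, dr
```

View pics/w1.png

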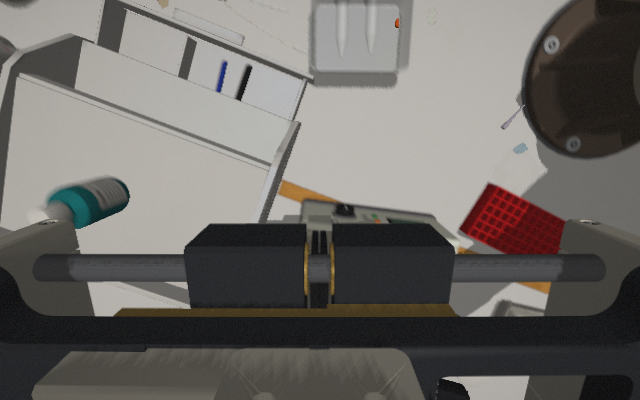

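The wrist view shows the rotator's front panel top at about (365,215), with the gripper covering the drum. The camera looks from the rotator's front side, so with the tool over the knob the drum should show.

```bash
python3 -m handwheel '[{"delta_pos":[0.1,1,0],"dr":[0,0,0]},{"delta_pos":[0.1,1,0],"dr":[0,0,0]},{"delta_pos":[0.1,1,0],"dr":[0,0,0]},{"delta_pos":[0.1,1,0],"dr":[0,0,0]},{"delta_pos":[0.1,1,0],"dr":[0,0,0]},{"delta_pos":[0.1,1,0],"dr":[0,0,0]},{"delta_pos":[0.1,0.5,0],"dr":[0,0,0]},{"delta_pos":[0,0,0],"dr":[0,0,0]}]'
python3 /tmp/c.py w2
```

```text
t: 4.2
eef_pos: [0.4603, 0.1506, 0.326]
ee_rot: [3.141, -0.001, -1.987]
force: [-0.3, -0.7, 0.7]
width: 0.0004
gripper_force: 0.0
wrist (array([0.43230404, 0.08682879, 0.46472045]), array([ 0.09875354,  0.23372591, -0.96727449]))
rim_top [334.5 119. ] 0.84 [0.4188 0.0901 0.2   ]
pointer [325.5 175.5] 0.67 [0.4456 0.132  0.2   ]
lock_knob [327.  182.4] 0.74 [0.4449 0.1313 0.236 ]
lock_knob [324.9 174.5] 0.49 [0.4439 0.1249 0.236 ]
mark [386.9 167. ] 0.66 [0.3923 0.1472 0.2   ]
4.5 [0.45969018 0.14897053 0.32672793] [-3.14145839e+00  2.09432697e-04 -1.98878221e+00]
```

View pics/w2.png

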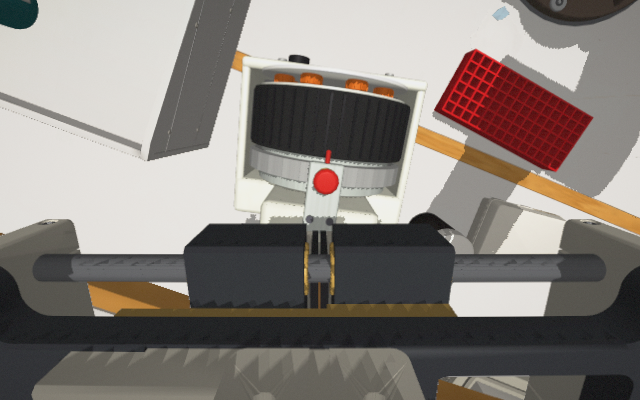

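The wrist view shows the whole drum. The rubber band centre is near (332,120), the knob at (326,181) and the red pointer at (328,157), with no yellow in sight. The panel edge's slope puts the rotator's yaw at about 58.7°, so I'll turn the tool by -7° and go down on the +y side of the band.

```bash
python3 -m handwheel '[{"delta_pos":[-0.55,-0.36,0],"dr":[0,0,-2]},{"delta_pos":[-0.55,-0.36,0],"dr":[0,0,-2]},{"delta_pos":[-0.55,-0.36,0],"dr":[0,0,-2]},{"delta_pos":[-0.55,-0.36,-0.5],"dr":[0,0,-1]},{"delta_pos":[0,0,-0.9],"dr":[0,0,0]},{"delta_pos":[0,0,-0.9],"dr":[0,0,0]},{"delta_pos":[0,0,-0.75],"dr":[0,0,0]},{"delta_pos":[0,0,0],"dr":[0,0,0]}]'
python3 -m handwheel '[{"delta_pos":[0,0,-0.15],"dr":[0,0,0]},{"delta_pos":[0,0,-0.15],"dr":[0,0,0]},{"delta_pos":[0,0,0],"dr":[0,0,0]}]'
```

```text
t: 5.3
eef_pos: [0.3921, 0.1052, 0.2328]
ee_rot: [3.14, -0.004, -2.111]
force: [0.7, 0.2, 0.9]
width: 0.0004
gripper_force: 0.0
t: 5.6
eef_pos: [0.3939, 0.1068, 0.2264]
ee_rot: [-3.141, 0.001, -2.11]
force: [-0.8, 0.2, 0.8]
width: 0.0003
gripper_force: 0.0
```

```bash
python3 -m handwheel '[{"delta_pos":[0,0,-0.13],"dr":[0,0,0]},{"delta_pos":[0,0,0],"dr":[0,0,0]}]'
python3 -m handwheel '[{"delta_pos":[0,0,-0.1],"dr":[0,0,0]},{"delta_pos":[0,0,0],"dr":[0,0,0]}]'
python3 -m handwheel '[{"delta_pos":[0,0,-0.07],"dr":[0,0,0]},{"delta_pos":[0,0,0],"dr":[0,0,0]}]'
```

```text
t: 5.8
eef_pos: [0.3936, 0.1067, 0.222]
ee_rot: [3.141, -0.0, -2.11]
force: [-0.2, 0.0, -0.2]
width: 0.0004
gripper_force: 0.0
t: 6.0
eef_pos: [0.3935, 0.1067, 0.2189]
ee_rot: [3.141, -0.0, -2.11]
force: [-1.2, -0.4, 0.2]
width: 0.0002
gripper_force: 0.0
t: 6.2
eef_pos: [0.3936, 0.1067, 0.2168]
ee_rot: [3.141, -0.0, -2.11]
force: [0.5, 0.2, 1.0]
width: 0.0004
gripper_force: 0.0
```

```bash
python3 -m handwheel '[{"delta_pos":[0,0,-0.07],"dr":[0,0,0]},{"delta_pos":[0,0,0],"dr":[0,0,0]}]'|sed -n '2p;4p'
python3 -m handwheel '[{"delta_pos":[0,0,-0.05],"dr":[0,0,0]},{"delta_pos":[0,0,0],"dr":[0,0,0]}]'|sed -n '2p;4p'
```

```text
eef_pos: [0.3942, 0.1066, 0.2163]
force: [-4.0, -1.5, 11.7]
eef_pos: [0.3946, 0.1065, 0.216]
force: [-8.1, -3.3, 23.5]
```

```bash
python3 -m handwheel '[{"delta_pos":[0.1,-0.06,0.08],"dr":[0,0,0]},{"delta_pos":[0.228,-0.139,0.045],"dr":[0,0,0]},{"delta_pos":[0.228,-0.139,0.02],"dr":[0,0,0]},{"delta_pos":[0.228,-0.139,0],"dr":[0,0,0]},{"delta_pos":[0.228,-0.139,0],"dr":[0,0,0]}]'|sed -n '2p;4p'
python3 -m handwheel '[{"delta_pos":[0.228,-0.139,0],"dr":[0,0,0]},{"delta_pos":[0.228,-0.139,-0.016],"dr":[0,0,0]},{"delta_pos":[0.228,-0.139,-0.045],"dr":[0,0,0]},{"delta_pos":[0.1,-0.06,-0.025],"dr":[0,0,0]},{"delta_pos":[0,0,0],"dr":[0,0,0]}]'|sed -n '2p;4p'
cat > /tmp/d.py <<'E'
import sys;sys.path.insert(0,'.')
from h import *
im=grab_frame('wrist'); w=im[:230]
s=grab_frame('side')[140:260,240:380]; s=cv2.resize(s,None,fx=4,fy=4,interpolation=cv2.INTER_CUBIC)
cv2.imwrite(f'pics/{sys.argv[1]}.png',np.vstack([w,cv2.resize(s,(640,360))[:360]])[:,:,::-1])
for c in ('wrist','side'):
    for r in mark_of(c,'mark')[:2]: print(c,np.round(r['location'],1),round(r['conf'],2))
print(get_state()['t'])
E
python3 /tmp/d.py d1
```

```text
eef_pos: [0.4254, 0.0879, 0.2191]
force: [-0.7, -1.5, 9.9]
eef_pos: [0.4492, 0.0735, 0.216]
force: [1.5, -2.4, 8.5]
side [282.6 184.9] 0.86
7.8
```

View pics/d1.png

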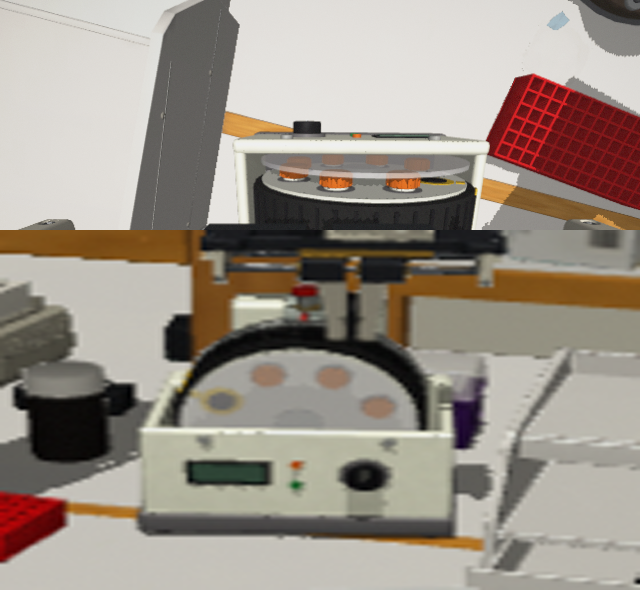

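The wrist/side composite shows the drum turning. The yellow-ringed empty place is now at about (222,401) of the composite, on the +y side, roughly 65–70° from the top. The -y stroke direction is therefore right.

```bash
cat > /tmp/e.py <<'E'
import sys;sys.path.insert(0,'.')
from h import *
from scipy.optimize import minimize_scalar
yaw=np.radians(58.7);A=np.array([.4197,.0905,.115]);X=np.array([np.cos(yaw),np.sin(yaw),0]);Y=np.array([-X[1],X[0],0]);Z=np.array([0,0,1.])
def mk(th,x=.047,r=.085): return A+x*X-r*np.sin(th)*Y+r*np.cos(th)*Z
def ang(cal,px,x=.047,r=.085):
    g=np.linspace(-3.2,3.2,1281);e=[np.linalg.norm(proj(cal,mk(t,x,r))-px) for t in g]
    i=int(np.argmin(e));return np.degrees(g[i]),e[i]
if __name__=='__main__':
    cs,cw=calibration('side'),calibration('wrist')
    print('notch side',ang(cs,(282.6,184.9)))
    print('ring side',[ang(cs,(240+222/640*140,140+(401-230)/3),x,r) for x in(-.03,-.035,-.04) for r in (.05,.055,.06)])
    print('stripe wrist',ang(cw,(465,183),-.029))
    print('top of rim side',proj(cs,mk(0,-.029)),'axle',proj(cs,A-.03*X))
E
python3 /tmp/e.py
python3 -m handwheel '[{"delta_pos":[0,0,0.3],"dr":[0,0,0]},{"delta_pos":[-0.6,0.36,0.2],"dr":[0,0,0]},{"delta_pos":[-0.6,0.36,0],"dr":[0,0,0]},{"delta_pos":[-0.56,0.35,-0.1],"dr":[0,0,0]},{"delta_pos":[0,0,-0.2],"dr":[0,0,0]},{"delta_pos":[0,0,0],"dr":[0,0,0]}]'|sed -n '2p;4p'
```

```text
notch side (np.float64(-65.03070974734845), np.float64(1.4324494473875224))
ring side [(np.float64(-63.8847941570868), np.float64(1.0271736381294696)), (np.float64(-63.5983152595214), np.float64(0.6319416783223675)), (np.float64(-63.31183636195597), np.float64(2.292727016364338)), (np.float64(-61.879441874128915), np.float64(1.1971054893248556)), (np.float64(-61.592962976563506), np.float64(0.4666399753544014)), (np.float64(-61.3064840789981), np.float64(2.130585695314108)), (np.float64(-59.87408959117102), np.float64(1.390626069096166)), (np.float64(-59.58761069360562), np.float64(0.27765282476881165)), (np.float64(-59.30113179604021), np.float64(1.944188780937617))]
stripe wrist (np.float64(-40.96648235185388), np.float64(6.876975252889128))
top of rim side [304.50102449 177.93934369] axle [304.3342761  204.64285592]
eef_pos: [0.3943, 0.106, 0.2208]
force: [-0.3, 0.3, 0.7]
```

The mark is at about -63°. Now another stroke like the first, worth about 40°.

```bash
python3 -m handwheel '[{"delta_pos":[0,0,-0.13],"dr":[0,0,0]},{"delta_pos":[0,0,-0.06],"dr":[0,0,0]},{"delta_pos":[0.05,-0.03,0.01],"dr":[0,0,0]},{"delta_pos":[0.228,-0.139,0.05],"dr":[0,0,0]},{"delta_pos":[0.228,-0.139,0.03],"dr":[0,0,0]},{"delta_pos":[0.228,-0.139,0.005],"dr":[0,0,0]},{"delta_pos":[0.228,-0.139,0],"dr":[0,0,0]}]'|sed -n '2p;4p'
python3 -m handwheel '[{"delta_pos":[0.228,-0.139,0],"dr":[0,0,0]},{"delta_pos":[0.228,-0.139,-0.02],"dr":[0,0,0]},{"delta_pos":[0.228,-0.139,-0.045],"dr":[0,0,0]},{"delta_pos":[0.1,-0.06,-0.025],"dr":[0,0,0]},{"delta_pos":[0,0,0],"dr":[0,0,0]},{"delta_pos":[0,0,0.15],"dr":[0,0,0]},{"delta_pos":[0,0,0.3],"dr":[0,0,0]},{"delta_pos":[0,0,0],"dr":[0,0,0]}]'|sed -n '2p;4p'
cat > /tmp/f.py <<'E'
import sys;sys.path.insert(0,'.');sys.path.insert(0,'/tmp')
from e import *
for c in ('wrist','side','scene'):
    im=grab_frame(c);cal=calibration(c)
    if len(sys.argv)>1: cv2.imwrite(f'pics/{sys.argv[1]}_{c}.png',im[:,:,::-1])
    for r in mark_of(c,'mark')[:2]: print(c,np.round(r['location'],1),round(r['conf'],2),ang(cal,r['location']))
print(get_state()['t'])
E
python3 /tmp/f.py
```

```text
eef_pos: [0.4251, 0.0881, 0.2192]
force: [-1.3, -0.0, 6.6]
eef_pos: [0.4476, 0.0742, 0.2301]
force: [-0.9, -0.5, 0.5]
side [293.4 172.2] 0.77 (np.float64(-26.929016371148702), np.float64(0.3344475924811919))
scene [256.7 215.9] 0.63 (np.float64(-31.226199834629863), np.float64(1.608621376728995))
10.2
```

```bash
python3 -m handwheel '[{"delta_pos":[-0.5,0.3,0],"dr":[0,0,0]},{"delta_pos":[-0.5,0.3,0],"dr":[0,0,0]},{"delta_pos":[-0.48,0.3,0],"dr":[0,0,0]},{"delta_pos":[0,0,-0.25],"dr":[0,0,0]},{"delta_pos":[0,0,-0.12],"dr":[0,0,0]},{"delta_pos":[0,0,-0.07],"dr":[0,0,0]},{"delta_pos":[0,0,0],"dr":[0,0,0]}]'|sed -n '2p;4p'
python3 -m handwheel '[{"delta_pos":[0.1,-0.06,0.01],"dr":[0,0,0]},{"delta_pos":[0.171,-0.104,0.014],"dr":[0,0,0]},{"delta_pos":[0.171,-0.104,0],"dr":[0,0,0]},{"delta_pos":[0.171,-0.104,0],"dr":[0,0,0]},{"delta_pos":[0.171,-0.104,0],"dr":[0,0,0]},{"delta_pos":[0.171,-0.104,0],"dr":[0,0,0]},{"delta_pos":[0.07,-0.043,-0.01],"dr":[0,0,0]},{"delta_pos":[0,0,0],"dr":[0,0,0]},{"delta_pos":[0,0,0],"dr":[0,0,0]}]'|sed -n '2p;4p'
```

```text
eef_pos: [0.4039, 0.1008, 0.2173]
force: [-4.1, -2.0, 15.2]
eef_pos: [0.4355, 0.0817, 0.2179]
force: [-0.7, -3.9, 12.5]
```

```bash
python3 -m handwheel '[{"delta_pos":[0,0,0.15],"dr":[0,0,0]},{"delta_pos":[0,0,0.8],"dr":[0,0,0]},{"delta_pos":[0,0,1],"dr":[0,0,0]},{"delta_pos":[0,0,1],"dr":[0,0,0]},{"delta_pos":[0.25,0.7,0.65],"dr":[0,0,0]},{"delta_pos":[0.25,0.7,0],"dr":[0,0,0]},{"delta_pos":[0.3,0.8,0],"dr":[0,0,0]},{"delta_pos":[0,0,0],"dr":[0,0,0]},{"delta_pos":[0,0,0],"dr":[0,0,0]}]'|sed -n '2p;4p'
python3 /tmp/f.py v1; python3 /tmp/c.py w3
python3 - <<'E'
import cv2;im=cv2.imread('pics/v1_wrist.png')
cv2.imwrite('pics/v1c.png',cv2.resize(im[40:240,200:460],None,fx=3,fy=3,interpolation=cv2.INTER_CUBIC))
E
```

```text
eef_pos: [0.4574, 0.1491, 0.3226]
force: [-0.0, -0.4, -0.5]
wrist [321.2 177.1] 0.8 (np.float64(0.0), np.float64(0.9018696450201402))
side [308.9 172. ] 0.68 (np.float64(6.875493541569885), np.float64(1.7371754328745173))
scene [256.8 205.6] 0.91 (np.float64(-3.724225668350348), np.float64(1.510166812908642))
13.0
wrist (array([0.42206024, 0.08898436, 0.46297732]), array([ 0.12771885,  0.22066089, -0.96695226]))
rim_top [321.7 120.6] 0.79 [0.4195 0.0896 0.2   ]
pointer [320.6 179.8] 0.87 [0.4467 0.1332 0.2   ]
lock_knob [321.  186.2] 0.9 [0.4457 0.1316 0.236 ]
mark [324.7 181.1] 0.78 [0.4441 0.1361 0.2   ]
13.3 [0.45745441 0.14834217 0.32452546] [-3.14152523e+00  2.66263446e-04 -2.10989971e+00]
```

View pics/v1c.png

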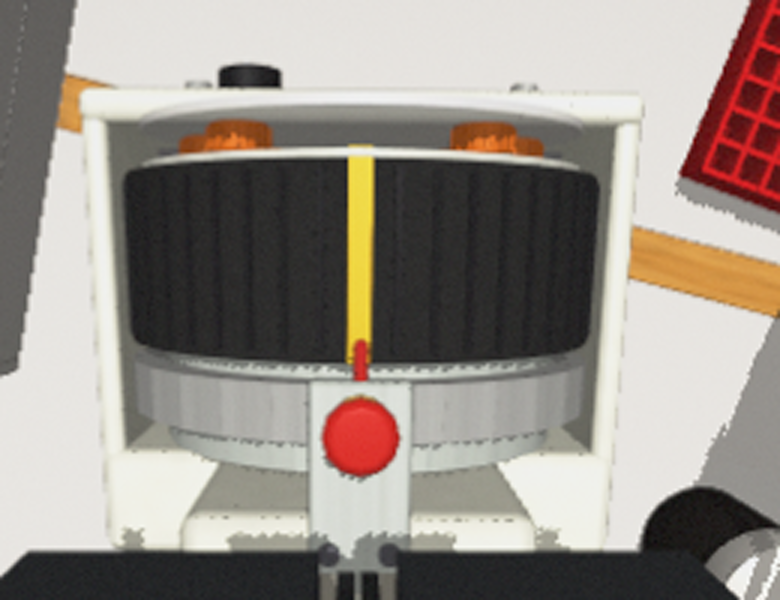

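The yellow stripe (x≈360) lines up with the pointer tip (361,345) and the knob (360,437): the mark is at the top. Next I press the knob at (0.445, 0.1315).

```bash
python3 -m handwheel '[{"delta_pos":[-0.42,-0.56,0],"dr":[0,0,0]},{"delta_pos":[0,0,-0.8],"dr":[0,0,0]},{"delta_pos":[0,0,-0.8],"dr":[0,0,0]},{"delta_pos":[0,0,-0.5],"dr":[0,0,0]},{"delta_pos":[0,0,0],"dr":[0,0,0]}]'|sed -n '2p;4p'
python3 -m handwheel '[{"delta_pos":[0,0,-0.1],"dr":[0,0,0]},{"delta_pos":[0,0,-0.1],"dr":[0,0,0]},{"delta_pos":[0,0,0],"dr":[0,0,0]}]'|sed -n '2p;4p'
python3 -m handwheel '[{"delta_pos":[0,0,-0.07],"dr":[0,0,0]},{"delta_pos":[0,0,0],"dr":[0,0,0]}]'|sed -n '2p;4p'
```

```text
eef_pos: [0.4438, 0.131, 0.2596]
force: [-0.1, -0.1, 0.1]
eef_pos: [0.4451, 0.1318, 0.2557]
force: [0.6, 0.6, -0.3]
eef_pos: [0.4452, 0.1319, 0.2537]
force: [0.6, 0.6, 1.6]
```

```bash
for i in 1; do
python3 -m handwheel '[{"delta_pos":[0,0,-0.07],"dr":[0,0,0]},{"delta_pos":[0,0,0],"dr":[0,0,0]}]'|sed -n '2p;4p'
python3 -m handwheel '[{"delta_pos":[0,0,-0.07],"dr":[0,0,0]},{"delta_pos":[0,0,0],"dr":[0,0,0]}]'|sed -n '2p;4p'
done
```

```text
eef_pos: [0.4451, 0.1318, 0.2513]
force: [1.1, 0.6, 0.2]
eef_pos: [0.445, 0.1317, 0.249]
force: [1.2, -0.5, -0.0]
```

```bash
python3 -m handwheel '[{"delta_pos":[0,0,-0.07],"dr":[0,0,0]},{"delta_pos":[0,0,-0.07],"dr":[0,0,0]}]'|sed -n '2p;4p'
python3 -m handwheel '[{"delta_pos":[0,0,-0.07],"dr":[0,0,0]},{"delta_pos":[0,0,0],"dr":[0,0,0]}]'|sed -n '2p;4p'
```

```text
eef_pos: [0.445, 0.1317, 0.2448]
force: [1.3, 0.2, 2.2]
eef_pos: [0.445, 0.1317, 0.2432]
force: [-1.3, 0.6, 6.7]
```

Force is now rising at 0.2432, the expected bottom of travel. I'll press slightly more to be sure, then lift and look.

```bash
python3 -m handwheel '[{"delta_pos":[0,0,-0.04],"dr":[0,0,0]},{"delta_pos":[0,0,0],"dr":[0,0,0]}]'|sed -n '2p;4p'
python3 -m handwheel '[{"delta_pos":[0,0,0.2],"dr":[0,0,0]},{"delta_pos":[0,0,0.8],"dr":[0,0,0]},{"delta_pos":[0,0,0.8],"dr":[0,0,0]},{"delta_pos":[0.42,0.56,0.7],"dr":[0,0,0]},{"delta_pos":[0,0,0],"dr":[0,0,0]},{"delta_pos":[0,0,0],"dr":[0,0,0]}]'|sed -n '1,2p;4p'
python3 /tmp/f.py v2
python3 - <<'E'
import cv2,numpy as np;im=cv2.imread('pics/v2_wrist.png');s=cv2.imread('pics/v2_side.png')
a=cv2.resize(im[90:240,230:430],(400,300),interpolation=cv2.INTER_CUBIC);b=cv2.resize(s[145:220,260:360],(400,300),interpolation=cv2.INTER_CUBIC)
cv2.imwrite('pics/v2c.png',np.hstack([a,b]))
E
```

```text
eef_pos: [0.4452, 0.1317, 0.2431]
force: [-5.9, -0.2, 14.9]
t: 15.9
eef_pos: [0.4572, 0.1485, 0.3159]
force: [-0.3, -1.2, -0.6]
wrist [321.6 177.6] 0.86 (np.float64(-0.2864788975654055), np.float64(0.8109935346112438))
side [306.8 172. ] 0.56 (np.float64(2.291831180523295), np.float64(1.9488944991509471))
scene [254.4 206.5] 0.93 (np.float64(-3.4377467707849423), np.float64(1.0529808667523974))
16.2
```

View pics/v2c.png

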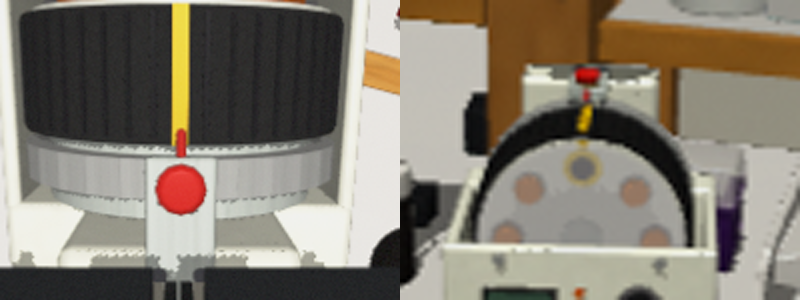

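The mark is under the pointer: stripe at (180,80) and knob at (181,190) in the left crop. The knob is down on the bridge, and it stopped hard after 12 mm of travel.

```bash
python3 -c "
from station import *
print(job_done())"
```

```text
the job is handed in; nothing more can be done
None
```

The rotator is parked and handed in at about 16 s: the yellow mark stands under the red pointer, the red knob went down its full 12 mm (15 N at the end stop), and no bystander was touched. The highest force I read was 24 N, for a moment as the fingertip first leaned on the drum.

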